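Clamp a resin-mounted sample with the outer ring of a dual knob

ROBOT

A 6-joint arm with a two-finger parallel gripper is mounted at the origin on the work surface. World frame = base frame: x ahead of the robot, y to its left, z up, the work surface at z = 0. Lengths are in m, angles in degrees, forces in N, time in s.
With the tool pointing down it reaches from about 0.275 to 0.75 m from the base axis. Payload 10.2 kg.
Tool frame: the origin (TCP) lies on the centre line of the jaws, within the pads' length; the fingertips stand 8 mm ahead of it and the grasp point (between the pads) lies 11 mm behind it; x points along the fingers, z is the direction in which the jaws open and shut, and the axes are right-handed (so a half turn about x gives the same grasp; the last joint's range is limited). The gripper opens to 85 mm and grips with 20 to 120 N. Pads are 22 mm wide; open, the fingers measure 114 mm over their backs; the gripper's body (76 mm by 85 mm) begins 54 mm behind the grasp point. The pads swing forward as they close: fully open they stand 13 mm farther back than shut.
Start: joints at [-81.326, 17.928, 85.812, -0, 76.261, -12.8], TCP at [0.192, -0.489, 0.239] pointing down, gripper open.
Joint ranges: [-168.41, 168.41], [-55.51, 124.54], [10.69, 146.95], [-70.63, 250.63], [1, 178], [-165.06, 165.06]. Speed limits (degrees/s): [136.94, 136.94, 172.46, 180, 180, 180].

INTERFACE

Orientations are given as [roll, pitch, yaw] about the fixed x, y, z axes, in that order (R = Rz(yaw) Ry(pitch) Rx(roll)).
In Python, from cell import sensors, vision, bot gives the robot as it stands.
- The arm moves only by the shell command python3 -m inch 'ROWS' [OPENING]. ROWS is JSON, a list of rows, each an object of numbers: "tx", "ty", "tz": the shift along the tool's x, y, z in m; "rx", "ry", "rz": the turn, a rotation vector about the tool's x, y, z in rad. A call has 1 to 10 rows; each row shifts and turns the commanded pose from where the row before left it, along the tool's axes as they then stand; what a row does not reach is not made up. A row lasts 1/10 s, in which the tool goes at most 50 mm and 8.59 degrees, less where a joint would pass 70% of its speed; a pose out of reach is approached as far as the arm can. A call with a gripper value outside its range is refused whole. OPENING is the opening, from 0 (shut) to 1 (fully open), set as the call begins (- or left out, the last holds). The fingers move at their own pace and stop on an object; the grip force is fixed at half the most. Time passes only in rows, so rows that do not move let the fingers close. It gives the time, the measured TCP pose, the force and the opening at its end, in the units of the state.
- sensors.state(): the state, without advancing time (a new reading comes with each control period).
- vision.grab_frame(name): name is "scene" or "side" or "wrist"; returns a dict with "pixels" (480x640x3 uint8, red, green, blue), "range_z" (480x640 float32, m along the optical axis (not along the pixel's ray), 0 where there is no reading), "fx", "fy", "cx", "cy" (pixels), "cam_to_world" (4x4, takes a point from camera to world coordinates). Camera axes: x right, y down, z forward; pixel columns grow to the right and rows downward; lengths in m; the calibration is good to about 2 mm. The wrist camera is an equidistant fisheye: a pixel r from the principal point sees the ray r / f radians off the axis. A picture is of the moment at which its call begins.
- bot.finish_job(): hands the job in, once; it reports no verdict.
The state is a dict: "t": time; "q": joint angles; "joint_velocities": joint speeds; "joint_torque": joint torques, N m; "ee_pos": TCP position; "ee_rot": TCP orientation; "force": force on the tool from outside, world axes, zero at the start; "wrist_torque": the same for the moment, N m; "gripper_width": opening from 0.0 (shut) to 1.0 (fully open).
Only numpy, scipy, OpenCV 4.12 (cv2) and the standard library are available. Lean on these libraries where they do the work, as an engineer would, in place of code of your own. Each camera call takes 0.05 s, during which the arm holds its last target. There are 200 camera calls.

TASK

Stand the black sample with the copper face on the steel bed of the cream clamping fixture, between the orange pad and the blue V fence, and let go of it. Then tighten the jaw by turning only the black outer ring of the double knob clockwise, until the sample sits fully home in the V, upright, under a light clamping force of about 10 N (never more than 20 N), and let go. The red inner knob carries somebody's fine setting and must stay as it is; do not push the jaw itself with the gripper and leave the other samples, the mug and the bottle where they are.

Things in the scene. Friction and masses are not known exactly. Their poses are not given: they have to be found in the camera images.
- sample_c (a point): Centre (half-way up) of the sample to clamp: an upright black resin cylinder, 30 to 31 mm in diameter, 28 mm tall, about 45 g, with a 12 mm copper square on its top face. It starts standing on a 4 mm thick black rubber mat, in a row with a green and a white one of the same size, about 75 mm apart, in any order.
- sample: The same black sample; origin at the centre of its underside, z up along its axis.
- mat: Fixed rubber mat under the three samples, 240 x 90 x 4 mm. Origin at the centre of its underside; x along the row of samples, y across it, so there is room for fingers on both sides of each sample in y.
- unit: Fixed clamping fixture; origin on the table, z up, y from knob to fence. Cream housing: x -60 to 60, y -150 to -30 mm, top at z = 50 mm; double knob on a vertical axis at x = 0, y = -90 mm. Steel bed: x -60 to 60, y -30 to 110 mm, top at z = 20 mm. Clamping line x = 0: jaw with orange pad on the housing side, blue V fence beyond. Bed beside the line (in x) is free for fingers.
- ring_grip (a point): On the knob's vertical axis, 20 mm above the housing's top. Outer ring: black ribbed cylinder, 56 mm in diameter, from 3 to 27 mm above the housing's top. Turned clockwise seen from above it closes the jaw, 10 mm per rad. It has about 0.25 N m of friction and stays where it is left; each newton of clamping force adds 0.010 N m to the torque needed to turn it on.
- outer_ring (a joint): Angle of the outer ring, rad; 0 at the start (jaw fully back), grows clockwise seen from above as the jaw closes, stop at 2.8.
- inner_mark (a point): White pointer end of the red inner knob, 13 mm from the common axis and 45 mm above the housing's top. The inner knob has a 30 mm disc and on it a 28 x 8 mm bar; it stands from 27 to 45 mm above the housing's top, right over the outer ring, coaxial with it, and turns very easily (0.012 N m).
- inner_knob (a joint): Angle of the red inner knob, rad, clockwise positive; starts anywhere between -1.2 and 1.2 and must stay there (within about 0.15).
- jaw: Grey sliding jaw, 28 mm wide, 24 mm high, driven along the fixture's +y by the outer ring; it carries an orange pad (28 mm wide, 3 to 25 mm above the bed). Axes as the fixture's, origin on the bed, mid-width. The pad's face stands anywhere from 5.5 mm behind to 5.5 mm ahead (+y) of the origin, as the last user left it. The pad is sprung: 5 N per mm pressed in, solid after 4.5 mm.
- fence: Fixed blue V fence on the bed, 28 mm high. Origin on the bed at the inner corner of the V; its axes are the fixture's. The V opens towards the jaw (-y), 120 degrees between its faces, each 16 mm long. The last user set it so that the corner is 46.5 to 49.5 mm from the origin of the jaw with the jaw fully back. The pad first pushes the sample along the bed (under 1 N); the force rises once it is home in the V.
- seat (a point): Where the sample's centre ends when it is fully home in the V: 17.8 mm in front of the V's corner, 14 mm above the bed.
- sample_green_c (a point): Centre of the green sample (bystander), same size as the black one.
- sample_white_c (a point): Centre of the white sample (bystander), same size as the black one.
- mug: White mug (bystander), 80 mm across, 95 mm high; origin at the centre of its underside.
- bottle: White bottle (bystander), 56 mm across, 160 mm high; origin at the centre of its underside.

How it is judged (in metres and radians):
On the way, in this order (a step that is already met when the one before it is completed fails the run):
1. the black sample stands on the bed between pad and fence, let go, before the ring has been turned (horizontal distance between sample_c and seat below 0.025 m and angle between sample's own z axis and vertical below 0.1 rad and height (world z) of sample between 0.017 and 0.023 m and contact force between the fingers and sample below 0.1 N and value of joint outer_ring below 0.2 rad), for 0.2 s.
2. the ring has been turned and the sample is seated in the V with 6 to 14 N on it (contact force between jaw and sample between 6 and 14 N and horizontal distance between sample_c and seat below 0.003 m and value of joint outer_ring above 0.5 rad), for 0.2 s.
At the end, for the whole second after the job is handed in: The black sample stands upright (within 0.1 rad) on the bed within 3 mm of its seat in the V, touching the fence, pressed by the pad with 6 to 14 N, at rest and released; the inner knob's mark is within 2.5 mm of where it was (about 0.19 rad) (contact force between jaw and sample between 6 and 14 N and horizontal distance between sample_c and seat below 0.003 m and contact force between fence and sample above 4 N and angle between sample's own z axis and vertical below 0.1 rad and height (world z) of sample between 0.017 and 0.023 m and linear speed of sample below 0.01 m/s and distance of inner_mark from where it was at the start of the episode below 0.0025 m).
It fails at once if the sample is clamped with more than 20 N (contact force between jaw and sample above 20 N).
It fails at once if the inner knob is turned (its mark moves more than 2.5 mm, about 0.19 rad) (distance of inner_mark from where it was at the start of the episode above 0.0025 m).
It fails at once if the gripper pushes the jaw itself with more than 5 N (contact force between the fingers and jaw above 5 N).
It fails at once if another sample, the mug or the bottle is moved more than 20 mm (distance of any of sample_green_c, sample_white_c, mug, bottle from where it was at the start of the episode above 0.02 m).
It also fails if it takes over 72 s, if anything falls off the work surface, if the arm or the gripper's body presses on something with over 40 N, if the wrist force passes 120 N, or if a joint passes its speed limit or range.

## Working session

There is one attempt and no reset: what is moved stays moved. The work goes in short steps, Python scripts to look and compute and a shell command to move; the robot and the scene stay as the last step left them, time stands still between calls to the robot, and variables do not carry over. Pictures are saved under pics/ and viewed, about 8 in all and at most 12, crops included, and the job is handed in when it is done.

```bash
ls; mkdir -p pics; cat > h.py <<'E'
import numpy as np, cv2
from cell import sensors, vision, bot
def grab(n):
    f=vision.grab_frame(n); np.savez(f'/tmp/{n}.npz',**f); return f
def pts(f):
    h,w=f['range_z'].shape; v,u=np.mgrid[:h,:w]; z=f['range_z']
    p=np.stack([(u-f['cx'])/f['fx']*z,(v-f['cy'])/f['fy']*z,z,np.ones_like(z)],-1)
    return p@f['cam_to_world'].T[:,:3]
def ray(f,u,v,zp):
    T=f['cam_to_world']; d=T[:3,:3]@np.array([(u-f['cx'])/f['fx'],(v-f['cy'])/f['fy'],1]); o=T[:3,3]
    return o+d*(zp-o[2])/d[2]
def save(f,name,crop=None,s=1):
    i=f['pixels'][...,::-1]
    if crop: i=i[crop[1]:crop[3],crop[0]:crop[2]]
    cv2.imwrite('pics/'+name,cv2.resize(i,None,fx=s,fy=s,interpolation=cv2.INTER_CUBIC))
E
python3 - <<'E'
from h import *
print(sensors.state())
a=grab('scene');b=grab('side')
for n,f in(('scene',a),('side',b)): print(n,f['fx'],f['cx'],f['cy'],f['cam_to_world'].round(3).tolist(),(f['range_z']>0).mean())
save(a,'a.png');save(b,'b.png')
E
```

```text
pics
{'t': 0.0, 'q': array([-8.13267230e+01,  1.79600835e+01,  8.58553177e+01, -1.68773813e-04,
        7.62616861e+01, -1.27996551e+01]), 'joint_velocities': array([ 0.06602787, -0.01861473,  0.03763884, -0.00589464,  0.03948164,
        0.02281816]), 'joint_torque': array([-8.46345156e-04, -4.12261212e+01, -2.59745765e+01, -2.59525850e-04,
        4.13908157e-03, -5.98839165e-06]), 'ee_pos': array([ 0.19213227, -0.48830195,  0.23872077]), 'ee_rot': array([167.32215806,  89.92291242,  98.79513037]), 'force': array([-0.13768648, -0.08553641,  0.85556116]), 'wrist_torque': array([-0.00310898, -0.01730692,  0.00974673]), 'gripper_width': 1.0035023228911277}
scene 508.6277597023972 324.45406274713645 235.35516440335465 [[-0.756, 0.534, -0.378, 1.015], [0.654, 0.627, -0.423, 0.528], [0.011, -0.567, -0.824, 0.94], [0.0, 0.0, 0.0, 1.0]] 0.9961295572916666
side 533.249929424211 316.38608453230694 239.97426944497155 [[-0.695, -0.564, 0.445, 0.157], [-0.719, 0.538, -0.441, 0.496], [0.009, -0.626, -0.779, 0.863], [0.0, 0.0, 0.0, 1.0]] 0.99595703125
```

View pics/a.png

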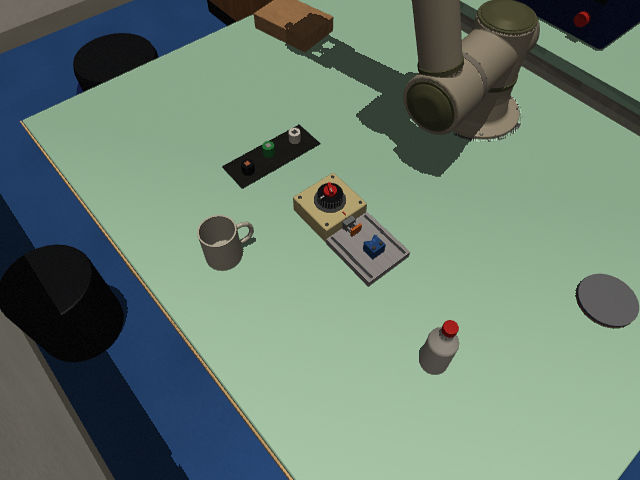

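View pics/b.png

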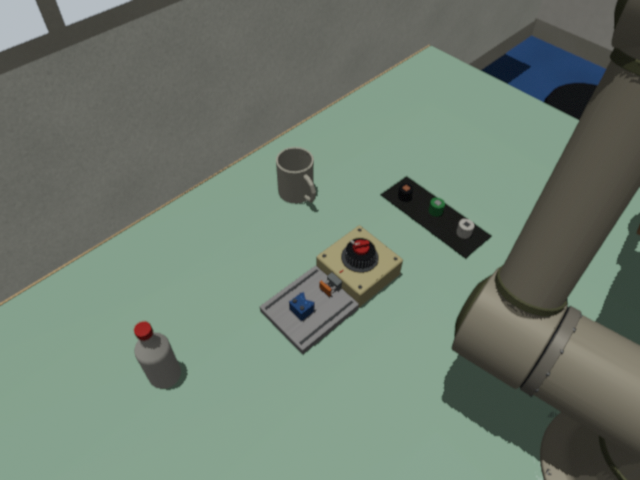

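The scene view shows the black sample at (248,167), green at (268,149), white at (294,136), knob at (330,192), orange pad at (354,228), fence at (374,246), mug at (222,243) and bottle at (438,350). The side view shows the same layout: sample at (405,190), knob at (360,252), fence at (301,306).

```bash
python3 - <<'E'
from h import *
for n in('scene','side'):
    f=dict(np.load(f'/tmp/{n}.npz')); P=pts(f); hsv=cv2.cvtColor(f['pixels'],cv2.COLOR_RGB2HSV); H,S,V=cv2.split(hsv)
    x,y,z=P[...,0],P[...,1],P[...,2]
    near=(x>0)&(x<0.9)&(abs(y)<0.6)&(z<0.13)
    ms={'orange/copper':(H>=4)&(H<=18)&(S>110)&(V>60),'green':(H>50)&(H<80)&(S>150),'blue':(H>100)&(H<125)&(S>120)&(z>.01),'red':((H<4)|(H>175))&(S>150)&(V>60),
     'cream':(H>15)&(H<30)&(S>40)&(abs(z-.05)<.006),'black':(V<45)&(z<.02),'bed':(abs(z-.02)<.004)&(S<60)}
    for k,m in ms.items():
        m=(m&near).astype('uint8'); N,L,st,c=cv2.connectedComponentsWithStats(m)
        for i in range(1,N):
            if st[i,4]>=12:
                s=L==i; r=cv2.minAreaRect(P[s][:,:2].astype('f4')*1000)
                print(n,k,st[i,4],c[i].round(1),np.median(P[s],0).round(4),'zmax',z[s].max().round(3),'rect',np.round(r[0],1),np.round(r[1],1),round(r[2],1))
E
```

```text
scene orange/copper 348 [301.6  16.6] [ 0.1352 -0.5806  0.0528] zmax 0.058 rect [ 144.9 -557. ] [ 87.6 159.2] 87.8
scene orange/copper 24 [246.8 162.8] [ 0.602  -0.2171  0.0347] zmax 0.036 rect [ 602.5 -216. ] [12.2 12.9] 6.2
scene orange/copper 79 [355.6 228.9] [0.539  0.0984 0.0409] zmax 0.049 rect [531.2  93. ] [42.9 17.6] 29.1
scene green 136 [268.3 149.6] [ 0.5347 -0.222   0.0293] zmax 0.041 rect [ 530.9 -228.7] [27.8 29.8] 76.8
scene blue 287 [373.4 246.7] [0.5455 0.1571 0.048 ] zmax 0.054 rect [539.4 155. ] [33.6 37.3] 89.0
scene red 123 [329.9 189.6] [0.5373 0.0079 0.0872] zmax 0.1 rect [531.7   5. ] [38.3 28.7] 31.3
scene cream 122 [486.6 113.1] [0.0463 0.055  0.0498] zmax 0.056 rect [39. 54.] [17.9 82.2] 53.5
scene cream 1571 [329.4 204.1] [0.553  0.0248 0.0513] zmax 0.056 rect [536.8   7.8] [121.8 121. ] 88.8
scene cream 33 [221.4 228.8] [ 0.7628 -0.0844  0.0494] zmax 0.056 rect [762.8 -83.7] [ 4.3 24.2] 46.1
scene cream 40 [208.8 233.9] [ 0.7885 -0.0908  0.0496] zmax 0.056 rect [793.3 -89.2] [36.6  7.3] 12.9
scene cream 13 [250.7 230.6] [ 0.7179 -0.0402  0.0477] zmax 0.05
[... 1850 characters left out ...]
.4
side black 2538 [435.1 217.9] [ 0.5132 -0.21    0.0053] zmax 0.02 rect [ 523.4 -220.4] [ 88.8 234.9] 88.9
side bed 66 [290.7 195.3] [ 0.7628 -0.0229  0.0206] zmax 0.024 rect [771.3 -25.7] [61.2 17.6] 23.6
side bed 18 [404.9 196.2] [ 0.5941 -0.204   0.0191] zmax 0.024 rect [ 593.3 -204.6] [17.1  8.4] 28.5
side bed 43 [463.  231.5] [ 0.4454 -0.213   0.02  ] zmax 0.024 rect [ 446.9 -215.8] [29.4 13.2] 14.9
side bed 3572 [308.4 307.9] [0.5256 0.1413 0.0211] zmax 0.024 rect [538.  136.3] [142.7 122.9] 89.0
side bed 75 [168.  379.2] [0.5928 0.4064 0.0199] zmax 0.024 rect [598.5 405.5] [53.2 21.3] 82.9
side bed 441 [568.1 451. ] [0.0735 0.034  0.0189] zmax 0.024 rect [72.  24.6] [29.  97.4] 19.7
```

```bash
cat >> h.py <<'E'
from scipy.spatial.transform import Rotation as Ro
def plan(target,ang=None):
    """target: TCP world; ang: world direction (deg) of the opening axis (mod 180)"""
    s=sensors.state(); R=Ro.from_euler('xyz',s['ee_rot'],degrees=True).as_matrix(); d=R.T@(np.array(target)-s['ee_pos'])
    cur=np.degrees(np.arctan2(R[1,2],R[0,2]))
    print('t',round(s['t'],2),'ee',s['ee_pos'].round(4),'open axis',round(cur,1),'x',R[:,0].round(3),'q6',s['q'][5].round(1))
    print('shift tx,ty,tz',d.round(4))
    if ang is not None:
        a=(ang-cur+90)%180-90
        # to stay level: rotation vector taking R to desired
        z=np.array([np.cos(np.radians(cur+a)),np.sin(np.radians(cur+a)),0]); x=np.array([0,0,-1.]); D=np.column_stack([x,np.cross(z,x),z])
        print('turn rotvec',Ro.from_matrix(R.T@D).as_rotvec().round(4), 'q6 change (deg, cw+)',-a)
def fk():
    s=sensors.state(); print({k:np.round(s[k],3) for k in('t','ee_pos','force','wrist_torque','gripper_width','q')})
E
python3 - <<'E'
from h import *
plan([0.602,-0.2155,0.16],88.5)
E
```

```text
t 0.1 ee [ 0.1922 -0.4883  0.2388] open axis -68.5 x [-0.     0.001 -1.   ] q6 -12.8
shift tx,ty,tz [ 0.079   0.4813 -0.1038]
turn rotvec [ 0.4009 -0.0011 -0.    ] q6 change (deg, cw+) 22.971571586235484
```

```bash
r='{"tx":0.008,"ty":0.048,"tz":-0.0104}'; python3 -m inch '[{"tx":0.004,"ty":0.024,"tz":-0.005},{"tx":0.008,"ty":0.045,"tz":-0.01},{"tx":0.008,"ty":0.045,"tz":-0.01},{"tx":0.008,"ty":0.045,"tz":-0.01},{"tx":0.008,"ty":0.045,"tz":-0.01},{"tx":0.008,"ty":0.045,"tz":-0.01},{"tx":0.008,"ty":0.045,"tz":-0.01},{"tx":0.008,"ty":0.045,"tz":-0.01},{"tx":0.008,"ty":0.045,"tz":-0.01},{"tx":0.008,"ty":0.045,"tz":-0.01}]' 1
python3 -m inch '[{"ty":0.03,"tz":-0.006},{"ty":0.022,"tz":-0.003},{"rx":0.1},{"rx":0.15},{"rx":0.1},{"rx":0.05},{"rx":0}]'
python3 - <<'E'
from h import *
plan([0.602,-0.2155,0.16],88.5)
f=grab('wrist'); save(f,'w1.png'); print(f['fx'],f['cx'],f['cy'],f['cam_to_world'].round(3))
E
```

```text
t 0.1 ee [ 0.1922 -0.4883  0.2388] open axis -68.5 x [-0.     0.001 -1.   ] q6 -12.8
shift tx,ty,tz [ 0.079   0.4813 -0.1038]
turn rotvec [ 0.4009 -0.0011 -0.    ] q6 change (deg, cw+) 22.971571586235484
371.64829954431775 316.1400260334377 241.185743144321 [[ 0.366 -0.895 -0.253  0.257]
 [-0.931 -0.353 -0.099 -0.463]
 [-0.001  0.272 -0.962  0.372]
 [ 0.     0.     0.     1.   ]]$[0]: bad value
$[0]: bad value
```

View pics/w1.png

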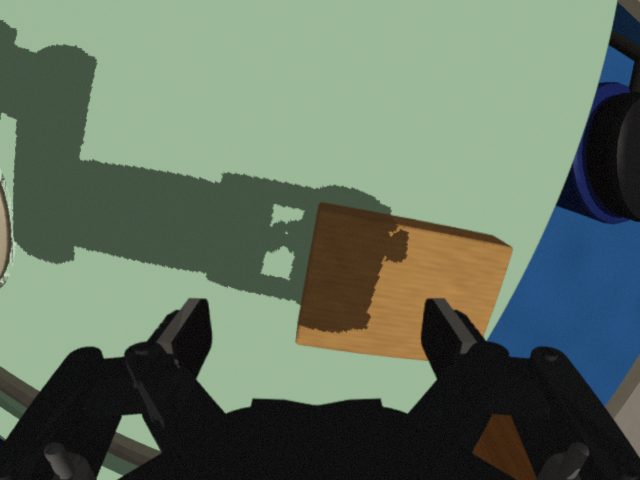

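The picture is still at the start pose: fingertips at (200,320) and (435,320), with the wooden block beneath. The rows were refused, so I'll try one with all six keys.

```bash
python3 -m inch '[{"tx":0.004,"ty":0.024,"tz":-0.005,"rx":0,"ry":0,"rz":0}]' 1; python3 -m inch --help | head -20
```

```text
t: 0.25
ee_pos: [0.2116, -0.476, 0.2352]
ee_rot: [-63.5, 90.0, -132.2]
force: [0.0, 0.0, -0.6]
gripper_width: 1.0invalid input: not JSON, or not a number
```

```bash
python3 -m inch '[{"tx":0.008,"ty":0.045,"tz":-0.01,"rx":0,"ry":0,"rz":0},{"tx":0.008,"ty":0.045,"tz":-0.01,"rx":0,"ry":0,"rz":0},{"tx":0.008,"ty":0.045,"tz":-0.01,"rx":0,"ry":0,"rz":0},{"tx":0.008,"ty":0.045,"tz":-0.01,"rx":0,"ry":0,"rz":0},{"tx":0.008,"ty":0.045,"tz":-0.01,"rx":0,"ry":0,"rz":0},{"tx":0.008,"ty":0.045,"tz":-0.01,"rx":0,"ry":0,"rz":0},{"tx":0.008,"ty":0.045,"tz":-0.01,"rx":0,"ry":0,"rz":0},{"tx":0.008,"ty":0.045,"tz":-0.01,"rx":0,"ry":0,"rz":0},{"tx":0.008,"ty":0.045,"tz":-0.01,"rx":0,"ry":0,"rz":0},{"tx":0.004,"ty":0.045,"tz":-0.008,"rx":0,"ry":0,"rz":0}]'
python3 -m inch '[{"tx":0,"ty":0,"tz":0,"rx":0.1,"ry":0,"rz":0},{"tx":0,"ty":0,"tz":0,"rx":0.14,"ry":0,"rz":0},{"tx":0,"ty":0,"tz":0,"rx":0.12,"ry":0,"rz":0},{"tx":0,"ty":0,"tz":0,"rx":0.04,"ry":0,"rz":0},{"tx":0,"ty":0,"tz":0,"rx":0,"ry":0,"rz":0}]'
python3 - <<'E'
from h import *
plan([0.602,-0.2155,0.16],88.5)
f=grab('wrist'); save(f,'w2.png'); print(f['cam_to_world'].round(3))
E
```

```text
t: 1.25
ee_pos: [0.5967, -0.2175, 0.1583]
ee_rot: [-140.6, 89.9, 150.9]
force: [-0.4, -1.5, -0.8]
gripper_width: 0.999
t: 1.75
ee_pos: [0.5955, -0.2191, 0.1589]
ee_rot: [-119.5, 90.0, 149.0]
force: [0.6, -0.5, 0.5]
gripper_width: 1.002
t 1.75 ee [ 0.5955 -0.2191  0.1589] open axis -91.5 x [-0.001  0.    -1.   ] q6 60.7
shift tx,ty,tz [-0.0011  0.0064 -0.0038]
turn rotvec [ 0.0007 -0.0003  0.0006] q6 change (deg, cw+) 0.042387516281735316
[[-0.025 -0.962 -0.272  0.665]
 [-1.     0.024  0.007 -0.221]
 [-0.     0.272 -0.962  0.293]
 [ 0.     0.     0.     1.   ]]
```

View pics/w2.png

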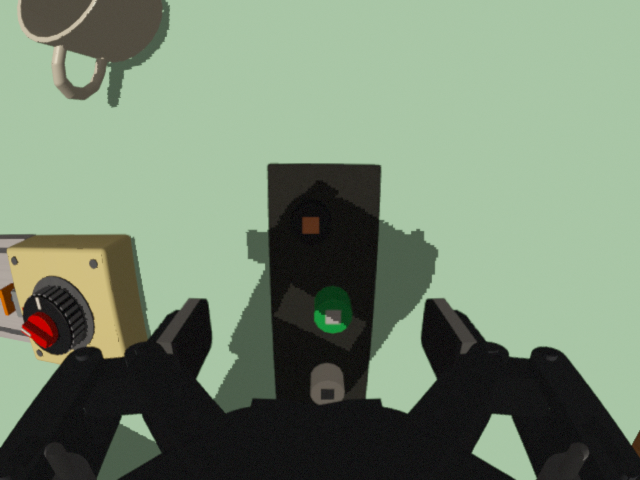

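The copper face is at (311,225), with green at (333,312), white at (327,385) and the mat between columns 268 and 380. Next I cast the copper centroid to z = 0.032.

```bash
cat >> h.py <<'E'
def wray(f,u,v,zp):
    a=np.array([(u-f['cx'])/f['fx'],(v-f['cy'])/f['fy']]); r=np.hypot(*a); T=f['cam_to_world']
    d=T[:3,:3]@np.array([*(a/r*np.sin(r) if r else a),np.cos(r)]); o=T[:3,3]
    return o+d*(zp-o[2])/d[2]
def cen(m):
    N,L,st,c=cv2.connectedComponentsWithStats(m.astype('uint8')); return [(st[i,4],c[i],st[i,:4]) for i in range(1,N) if st[i,4]>20]
E
python3 - <<'E'
from h import *
f=dict(np.load('/tmp/wrist.npz')); H,S,V=cv2.split(cv2.cvtColor(f['pixels'],cv2.COLOR_RGB2HSV))
m=(H>=4)&(H<=18)&(S>110)&(V>40); m[:, :200]=0; m[280:]=0
for a,c,b in cen(m): print(a,c,b,wray(f,*c,.032).round(4))
p=wray(f,*max(cen(m),key=lambda q:q[0])[1],.032)
plan([p[0],p[1],0.020-.011+.0],88.5)
E
```

```text
292 [310.09246575 225.02739726] [302 217  18  17] [ 0.6034 -0.2147  0.032 ]
t 1.8 ee [ 0.5955 -0.2191  0.159 ] open axis -91.4 x [-0.  0. -1.] q6 60.6
shift tx,ty,tz [ 0.15    0.0078 -0.0046]
turn rotvec [ 0.0021 -0.0003  0.0005] q6 change (deg, cw+) 0.11888731699968957
```

```bash
python3 -m inch '[{"tx":0.01,"ty":0.004,"tz":-0.0023,"rx":0,"ry":0,"rz":0},{"tx":0.02,"ty":0.0038,"tz":-0.0023,"rx":0,"ry":0,"rz":0},{"tx":0.03,"ty":0,"tz":0,"rx":0,"ry":0,"rz":0},{"tx":0.03,"ty":0,"tz":0,"rx":0,"ry":0,"rz":0},{"tx":0.03,"ty":0,"tz":0,"rx":0,"ry":0,"rz":0},{"tx":0.015,"ty":0,"tz":0,"rx":0,"ry":0,"rz":0},{"tx":0.006,"ty":0,"tz":0,"rx":0,"ry":0,"rz":0},{"tx":0,"ty":0,"tz":0,"rx":0,"ry":0,"rz":0}]'
python3 - <<'E'
from h import *
plan([.6034,-.2147,.014],88.5)
E
```

```text
t: 2.6
ee_pos: [0.6036, -0.2148, 0.0182]
ee_rot: [-122.8, 90.0, 145.8]
force: [1.0, 0.9, 0.3]
gripper_width: 1.0
t 2.6 ee [ 0.6036 -0.2148  0.0182] open axis -91.4 x [-0.  0. -1.] q6 61.4
shift tx,ty,tz [ 0.0042 -0.0002 -0.    ]
turn rotvec [ 0.0013 -0.0001  0.0002] q6 change (deg, cw+) 0.07562240584934443
```

```bash
python3 -m inch '[{"tx":0.004,"ty":0,"tz":0,"rx":0,"ry":0,"rz":0},{"tx":0,"ty":0,"tz":0,"rx":0,"ry":0,"rz":0},{"tx":0,"ty":0,"tz":0,"rx":0,"ry":0,"rz":0},{"tx":0,"ty":0,"tz":0,"rx":0,"ry":0,"rz":0},{"tx":0,"ty":0,"tz":0,"rx":0,"ry":0,"rz":0},{"tx":0,"ty":0,"tz":0,"rx":0,"ry":0,"rz":0},{"tx":0,"ty":0,"tz":0,"rx":0,"ry":0,"rz":0},{"tx":0,"ty":0,"tz":0,"rx":0,"ry":0,"rz":0}]' 0.2
python3 -m inch '[{"tx":-0.005,"ty":0,"tz":0,"rx":0,"ry":0,"rz":0},{"tx":-0.015,"ty":0,"tz":0,"rx":0,"ry":0,"rz":0},{"tx":-0.03,"ty":0,"tz":0,"rx":0,"ry":0,"rz":0},{"tx":-0.03,"ty":0,"tz":0,"rx":0,"ry":0,"rz":0},{"tx":-0.02,"ty":0,"tz":0,"rx":0,"ry":0,"rz":0},{"tx":0,"ty":0,"tz":0,"rx":0,"ry":0,"rz":0}]'
python3 - <<'E'
from h import *
fk(); plan([.536,.10,.16],178.5)
E
```

```text
t: 3.4
ee_pos: [0.6039, -0.215, 0.0151]
ee_rot: [62.5, 89.9, -29.0]
force: [-1.1, 0.4, 6.1]
gripper_width: 0.336
t: 4.0
ee_pos: [0.6047, -0.2154, 0.1183]
ee_rot: [61.5, 89.6, -29.9]
force: [-0.1, 0.1, -0.6]
gripper_width: 0.339
{'t': np.float64(4.0), 'ee_pos': array([ 0.605, -0.215,  0.118]), 'force': array([-0.093,  0.113, -0.565]), 'wrist_torque': array([-0.015,  0.017, -0.029]), 'gripper_width': np.float64(0.339), 'q': array([-3.0046e+01,  3.8452e+01,  7.2637e+01,  1.0000e-03,  6.8549e+01,
        6.1391e+01])}
t 4.0 ee [ 0.6047 -0.2154  0.1183] open axis -91.4 x [ 0.005 -0.003 -1.   ] q6 61.4
shift tx,ty,tz [-0.0431 -0.0764 -0.3135]
turn rotvec [-1.5697  0.0067 -0.002 ] q6 change (deg, cw+) -89.93808094872662
```

```bash
python3 -m inch '[{"tx":-0.025,"ty":0,"tz":0,"rx":0,"ry":0,"rz":0},{"tx":-0.025,"ty":-0.01,"tz":-0.02,"rx":0,"ry":0,"rz":0},{"tx":0,"ty":-0.01,"tz":-0.035,"rx":0,"ry":0,"rz":0},{"tx":0,"ty":-0.01,"tz":-0.04,"rx":0,"ry":0,"rz":0},{"tx":0,"ty":-0.01,"tz":-0.04,"rx":0,"ry":0,"rz":0},{"tx":0,"ty":-0.01,"tz":-0.04,"rx":0,"ry":0,"rz":0},{"tx":0,"ty":-0.01,"tz":-0.04,"rx":0,"ry":0,"rz":0},{"tx":0,"ty":-0.01,"tz":-0.035,"rx":0,"ry":0,"rz":0},{"tx":0,"ty":-0.005,"tz":-0.02,"rx":0,"ry":0,"rz":0},{"tx":0,"ty":0,"tz":0,"rx":0,"ry":0,"rz":0}]'
python3 -m inch '[{"tx":0,"ty":0,"tz":0,"rx":-0.1,"ry":0,"rz":0},{"tx":0,"ty":0,"tz":0,"rx":-0.14,"ry":0,"rz":0},{"tx":0,"ty":0,"tz":0,"rx":-0.14,"ry":0,"rz":0},{"tx":0,"ty":0,"tz":0,"rx":-0.14,"ry":0,"rz":0},{"tx":0,"ty":0,"tz":0,"rx":-0.14,"ry":0,"rz":0},{"tx":0,"ty":0,"tz":0,"rx":-0.14,"ry":0,"rz":0},{"tx":0,"ty":0,"tz":0,"rx":-0.14,"ry":0,"rz":0},{"tx":0,"ty":0,"tz":0,"rx":-0.14,"ry":0,"rz":0},{"tx":0,"ty":0,"tz":0,"rx":-0.14,"ry":0,"rz":0},{"tx":0,"ty":0,"tz":0,"rx":-0.14,"ry":0,"rz":0}]'
python3 -m inch '[{"tx":0,"ty":0,"tz":0,"rx":-0.14,"ry":0,"rz":0},{"tx":0,"ty":0,"tz":0,"rx":-0.07,"ry":0,"rz":0},{"tx":0,"ty":0,"tz":0,"rx":0,"ry":0,"rz":0}]'
python3 - <<'E'
from h import *
fk(); plan([.537,.11,.16],178.5)
f=grab('wrist'); save(f,'w3.png'); print(f['cam_to_world'].round(3))
E
```

```text
t: 5.0
ee_pos: [0.5343, 0.0593, 0.1637]
ee_rot: [-108.1, 89.9, 160.7]
force: [-1.0, -0.7, -0.5]
gripper_width: 0.342
t: 6.0
ee_pos: [0.5353, 0.056, 0.1637]
ee_rot: [-159.4, 89.9, -172.7]
force: [0.1, -0.1, -0.5]
gripper_width: 0.336
t: 6.3
ee_pos: [0.5353, 0.0561, 0.1638]
ee_rot: [-175.1, 89.9, -176.6]
force: [-0.1, -0.5, -0.9]
gripper_width: 0.338
{'t': np.float64(6.3), 'ee_pos': array([0.535, 0.056, 0.164]), 'force': array([-0.063, -0.545, -0.878]), 'wrist_torque': array([ 0.02 , -0.037, -0.064]), 'gripper_width': np.float64(0.338), 'q': array([-6.4870e+00,  2.3603e+01,  8.9593e+01, -1.0000e-02,  6.6856e+01,
       -4.9720e+00])}
t 6.3 ee [0.5353 0.0561 0.1638] open axis -1.5 x [-0.001 -0.    -1.   ] q6 -5.0
shift tx,ty,tz [0.0038 0.0539 0.0003]
turn rotvec [-0.0002 -0.0009  0.0001] q6 change (deg, cw+) -0.01140072040288942
[[ 1.    -0.025 -0.008  0.538]
 [-0.026 -0.962 -0.272  0.125]
 [-0.     0.272 -0.962  0.297]
 [ 0.     0.     0.     1.   ]]
```

View pics/w3.png

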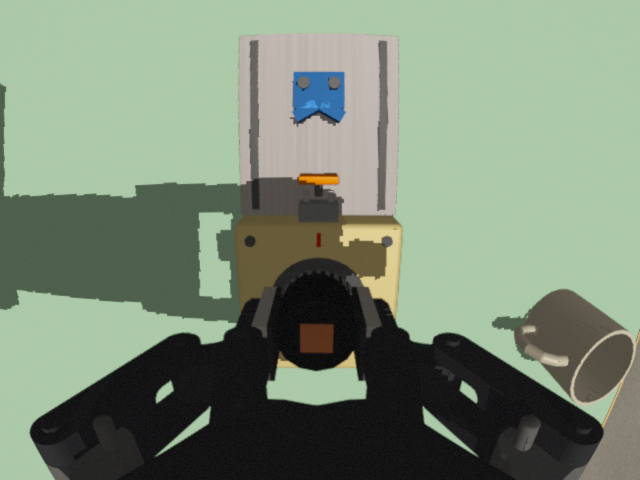

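The bed spans columns 240–398. The fence is at (293–344, 72–122), the orange pad's top edge is at about (319,180), and the held sample is at (316,338). A zoomed crop should give the V corner and pad face.

```bash
python3 - <<'E'
from h import *
f=dict(np.load('/tmp/wrist.npz')); save(f,'w3c.png',(270,60,370,230),3.5)
H,S,V=cv2.split(cv2.cvtColor(f['pixels'],cv2.COLOR_RGB2HSV))
o=(H>=4)&(H<=20)&(S>150)&(V>60);o[200:]=0
for a,c,b in cen(o): print('orange',a,c,b,[wray(f,*q,.045).round(4) for q in((b[0],c[1]),(b[0]+b[2]-1,c[1]),(c[0],b[1]-.5))], wray(f,c[0],b[1]+b[3]-.5,.045).round(4))
bl=(H>100)&(H<125)&(S>120);bl[135:]=0;bl[:60]=0;bl[:,:280]=0;bl[:,360:]=0
for x in range(290,348,4):
    ys=np.nonzero(bl[:,x])[0]; print(x,ys.min() if len(ys) else '',ys.max() if len(ys) else '',V[95:126,x].tolist())
for u in(240.,398.): print('bed edge',wray(f,u,140,.02).round(4))
E
```

```text
orange 407 [317.995086   178.79361179] [298 174  41  12] [array([0.5244, 0.0984, 0.045 ]), array([0.5516, 0.0977, 0.045 ]), array([0.5381, 0.1016, 0.045 ])] [0.5379 0.0934 0.045 ]
290   [186, 187, 186, 186, 187, 186, 186, 187, 186, 187, 188, 187, 188, 187, 187, 186, 184, 186, 187, 187, 187, 182, 136, 124, 178, 187, 186, 186, 185, 186, 187]
294 73 114 [166, 167, 167, 168, 166, 167, 168, 165, 167, 167, 167, 164, 150, 110, 114, 157, 166, 166, 167, 166, 168, 165, 127, 89, 92, 89, 92, 89, 106, 174, 189]
298 72 121 [171, 170, 170, 169, 169, 169, 169, 170, 169, 170, 169, 170, 176, 169, 168, 166, 167, 167, 166, 168, 167, 167, 166, 167, 165, 148, 97, 66, 91, 150, 156]
302 72 120 [168, 168, 169, 169, 169, 169, 169, 169, 169, 168, 170, 178, 204, 182, 170, 168, 168, 169, 168, 169, 168, 167, 166, 150, 82, 56, 62, 85, 118, 182, 187]
306 72 117 [168, 168, 167, 167, 168, 168, 169, 184, 207, 194, 210, 220, 225, 188, 171, 169, 169, 169, 168, 168, 163, 124, 67, 71, 133, 174, 180, 184, 184, 184, 184]
310 72 115 [169, 169, 168, 168, 172, 188, 207, 211, 214, 221, 223, 222, 203, 179, 171, 170, 171, 170, 16
[... 885 characters left out ...]
72, 172, 172, 172, 173, 172, 172, 172, 171, 171, 172, 172, 171, 173, 173, 173, 173, 171, 172, 173, 171, 167, 118, 66, 58, 65, 83, 88, 88, 115]
338 72 121 [172, 171, 172, 171, 171, 171, 172, 171, 171, 172, 172, 172, 172, 173, 173, 172, 173, 171, 172, 172, 171, 171, 170, 171, 169, 142, 78, 82, 156, 183, 186]
342 72 116 [171, 170, 171, 171, 169, 171, 171, 171, 171, 170, 171, 171, 166, 130, 141, 164, 170, 171, 170, 170, 171, 171, 171, 172, 175, 186, 189, 191, 190, 191, 191]
346   [193, 192, 193, 193, 192, 192, 192, 192, 192, 192, 193, 192, 192, 192, 193, 189, 176, 175, 186, 191, 192, 192, 192, 191, 192, 192, 192, 192, 192, 192, 192]
bed edge [0.4806 0.1269 0.02  ]
bed edge [0.5988 0.124  0.02  ]
```

View pics/w3c.png

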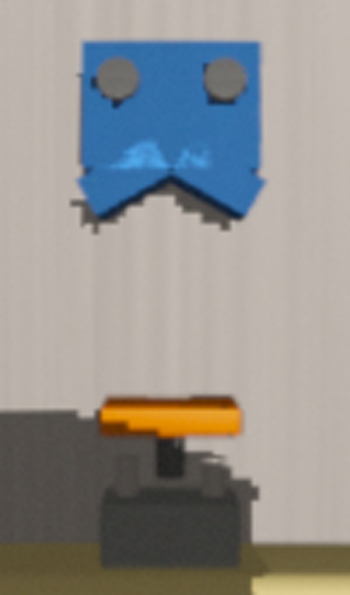

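```bash
python3 - <<'E'
from h import *
f=dict(np.load('/tmp/wrist.npz'))
c=wray(f,318.6,109.8,.048); p=wray(f,318.6,175.6,.045)
print('corner',c.round(4),'padface',p.round(4),'padbottom alt',wray(f,318.6,173.5,.023).round(4))
u=(c-p)[:2]; print('gap',np.linalg.norm(u))
yaw=np.radians(-1.5); n=np.array([-np.sin(yaw),np.cos(yaw)])
seat=c[:2]-.0178*n; print('seat',seat.round(4), 'target(-3.5mm)',(seat-.0035*n).round(4))
H,S,V=cv2.split(cv2.cvtColor(f['pixels'],cv2.COLOR_RGB2HSV)); m=(H>=3)&(H<=20)&(S>100)&(V>40); m[:315]=0;m[:,:290]=0;m[:,340:]=0;m[360:]=0
for a,cc,b in cen(m): print('copper',a,cc,wray(f,*cc,.1638+.0169).round(4))
R=Ro.from_euler('xyz',sensors.state()['ee_rot'],degrees=True).as_matrix()
t=seat-.0035*n; plan([t[0],t[1],.0320],178.5)
E
```

```text
corner [0.5396 0.1447 0.048 ] padface [0.5385 0.1002 0.045 ] padbottom alt [0.5386 0.0995 0.023 ]
gap 0.04458067562678026
seat [0.5391 0.1269] target(-3.5mm) [0.539  0.1234]
copper 975 [316.22461538 337.83487179] [0.5357 0.0561 0.1807]
t 6.35 ee [0.5353 0.0563 0.1638] open axis -1.6 x [-0.001 -0.    -1.   ] q6 -4.8
shift tx,ty,tz [0.1318 0.0673 0.0019]
turn rotvec [-0.0023 -0.0008  0.    ] q6 change (deg, cw+) -0.13350744714068696
```

```bash
python3 -m inch '[{"tx":0,"ty":0.012,"tz":0.0007,"rx":0,"ry":0,"rz":0},{"tx":0,"ty":0.022,"tz":0.0005,"rx":0,"ry":0,"rz":0},{"tx":0.01,"ty":0.022,"tz":0.0005,"rx":0,"ry":0,"rz":0},{"tx":0.02,"ty":0.0113,"tz":0,"rx":0,"ry":0,"rz":0},{"tx":0.03,"ty":0,"tz":0,"rx":0,"ry":0,"rz":0},{"tx":0.025,"ty":0,"tz":0,"rx":0,"ry":0,"rz":0},{"tx":0.02,"ty":0,"tz":0,"rx":0,"ry":0,"rz":0},{"tx":0.012,"ty":0,"tz":0,"rx":0,"ry":0,"rz":0},{"tx":0.005,"ty":0,"tz":0,"rx":0,"ry":0,"rz":0},{"tx":0,"ty":0,"tz":0,"rx":0,"ry":0,"rz":0}]'
python3 - <<'E'
from h import *
plan([.539,.1234,.032],178.5)
f=grab('wrist'); save(f,'w4.png',(220,40,420,400),1.6)
E
```

```text
t: 7.35
ee_pos: [0.5388, 0.1244, 0.0422]
ee_rot: [179.9, 90.0, 178.4]
force: [-0.9, -0.6, -0.6]
gripper_width: 0.334
t 7.35 ee [0.5388 0.1244 0.0422] open axis -1.5 x [-0.  0. -1.] q6 2.4
shift tx,ty,tz [ 0.0102 -0.001   0.0002]
turn rotvec [-0.0001 -0.0002 -0.    ] q6 change (deg, cw+) -0.008292366212572233
```

View pics/w4.png

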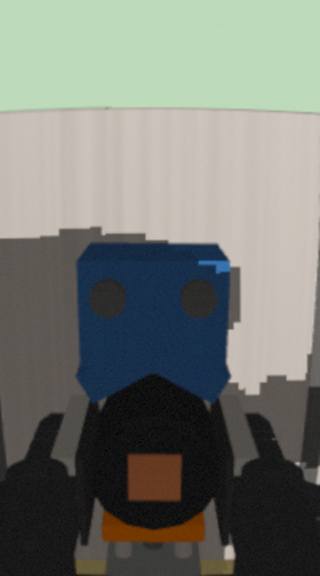

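The sample sits centred between the V corner (crop (153,375)) and the orange pad (crop (153,525)), with the fingers clear on both sides. Lowering it now.

```bash
python3 -m inch '[{"tx":0.004,"ty":-0.0007,"tz":0,"rx":0,"ry":0,"rz":0},{"tx":0.004,"ty":0,"tz":0,"rx":0,"ry":0,"rz":0},{"tx":0.001,"ty":0,"tz":0,"rx":0,"ry":0,"rz":0},{"tx":0,"ty":0,"tz":0,"rx":0,"ry":0,"rz":0},{"tx":0,"ty":0,"tz":0,"rx":0,"ry":0,"rz":0}]'
python3 -m inch '[{"tx":0.001,"ty":0,"tz":0,"rx":0,"ry":0,"rz":0},{"tx":0,"ty":0,"tz":0,"rx":0,"ry":0,"rz":0},{"tx":0,"ty":0,"tz":0,"rx":0,"ry":0,"rz":0}]'
```

```text
t: 7.9
ee_pos: [0.5388, 0.1235, 0.0334]
ee_rot: [12.0, 90.0, 10.5]
force: [0.5, -0.9, -1.3]
gripper_width: 0.345
t: 8.2
ee_pos: [0.5388, 0.1235, 0.0323]
ee_rot: [32.9, 90.0, 31.4]
force: [0.2, 0.3, 0.3]
gripper_width: 0.342
```

```bash
python3 -m inch '[{"tx":0.0007,"ty":0,"tz":0,"rx":0,"ry":0,"rz":0},{"tx":0,"ty":0,"tz":0,"rx":0,"ry":0,"rz":0},{"tx":0,"ty":0,"tz":0,"rx":0,"ry":0,"rz":0}]'
python3 -m inch '[{"tx":0.0005,"ty":0,"tz":0,"rx":0,"ry":0,"rz":0},{"tx":0,"ty":0,"tz":0,"rx":0,"ry":0,"rz":0},{"tx":0,"ty":0,"tz":0,"rx":0,"ry":0,"rz":0}]'
```

```text
t: 8.5
ee_pos: [0.5387, 0.1235, 0.0316]
ee_rot: [-94.0, 90.0, -95.5]
force: [0.7, 0.1, 0.8]
gripper_width: 0.34
t: 8.8
ee_pos: [0.5388, 0.1236, 0.0312]
ee_rot: [16.7, 90.0, 15.3]
force: [0.5, 0.0, 0.9]
gripper_width: 0.339
```

```bash
python3 -m inch '[{"tx":0.0007,"ty":0,"tz":0,"rx":0,"ry":0,"rz":0},{"tx":0,"ty":0,"tz":0,"rx":0,"ry":0,"rz":0},{"tx":0,"ty":0,"tz":0,"rx":0,"ry":0,"rz":0}]'
```

```text
t: 9.1
ee_pos: [0.5388, 0.1236, 0.0311]
ee_rot: [-12.3, 90.0, -13.7]
force: [-3.8, -0.6, 7.5]
gripper_width: 0.341
```

Contact with the bed reads 7.5 N, so I release, lift and check.

```bash
python3 -m inch '[{"tx":0,"ty":0,"tz":0,"rx":0,"ry":0,"rz":0},{"tx":0,"ty":0,"tz":0,"rx":0,"ry":0,"rz":0},{"tx":0,"ty":0,"tz":0,"rx":0,"ry":0,"rz":0},{"tx":0,"ty":0,"tz":0,"rx":0,"ry":0,"rz":0},{"tx":0,"ty":0,"tz":0,"rx":0,"ry":0,"rz":0}]' 0.85
python3 -m inch '[{"tx":-0.01,"ty":0,"tz":0,"rx":0,"ry":0,"rz":0},{"tx":-0.02,"ty":0,"tz":0,"rx":0,"ry":0,"rz":0},{"tx":-0.03,"ty":0,"tz":0,"rx":0,"ry":0,"rz":0},{"tx":-0.03,"ty":0,"tz":0,"rx":0,"ry":0,"rz":0},{"tx":-0.03,"ty":0,"tz":0,"rx":0,"ry":0,"rz":0},{"tx":-0.02,"ty":0,"tz":0,"rx":0,"ry":0,"rz":0},{"tx":-0.01,"ty":0,"tz":0,"rx":0,"ry":0,"rz":0}]' 1
python3 -m inch '[{"tx":0,"ty":-0.02,"tz":0,"rx":0,"ry":0,"rz":0},{"tx":0,"ty":-0.03,"tz":0,"rx":0,"ry":0,"rz":0},{"tx":0,"ty":-0.03,"tz":0,"rx":0,"ry":0,"rz":0},{"tx":0,"ty":-0.03,"tz":0,"rx":0,"ry":0,"rz":0},{"tx":0,"ty":-0.008,"tz":0,"rx":0,"ry":0,"rz":0},{"tx":0,"ty":0,"tz":0,"rx":0,"ry":0,"rz":0}]'
python3 - <<'E'
from h import *
fk(); plan([.535,.0075,.12],None)
f=grab('wrist'); save(f,'w5.png',(200,100,440,440),1.7)
E
```

```text
t: 9.6
ee_pos: [0.5387, 0.1235, 0.0303]
ee_rot: [158.9, 90.0, 157.4]
force: [-0.2, -0.3, -0.5]
gripper_width: 0.856
t: 10.3
ee_pos: [0.5393, 0.1236, 0.183]
ee_rot: [2.6, 89.8, 1.1]
force: [0.9, 0.8, -0.1]
gripper_width: 1.001
t: 10.9
ee_pos: [0.5355, 0.005, 0.1802]
ee_rot: [156.9, 90.0, 155.3]
force: [0.0, 0.6, 0.6]
gripper_width: 1.005
{'t': np.float64(10.9), 'ee_pos': array([0.536, 0.005, 0.18 ]), 'force': array([0.004, 0.572, 0.552]), 'wrist_torque': array([ 0.048,  0.039, -0.01 ]), 'gripper_width': np.float64(1.005), 'q': array([-1.2013e+01,  2.2273e+01,  8.8903e+01,  8.0000e-03,  6.8859e+01,
       -1.0424e+01])}
t 10.9 ee [0.5355 0.005  0.1802] open axis -1.6 x [-0.001  0.    -1.   ] q6 -10.4
shift tx,ty,tz [ 0.0602  0.0025 -0.0006]
```

View pics/w5.png

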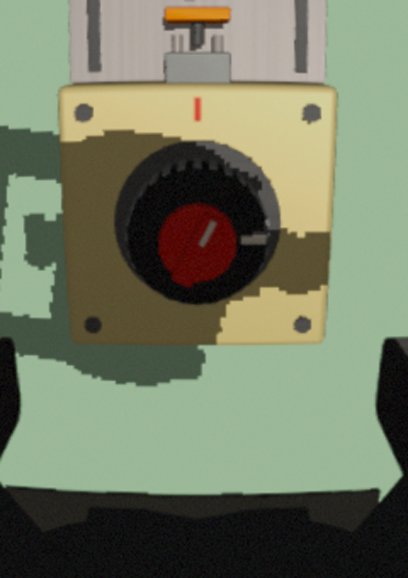

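The knob is visible with the red disc at crop (198,240), the ring's white mark at (253,240), and four housing screws at (83,112), (312,112), (93,325) and (303,325). I use these to find the axis, and the full frame to check the sample.

```bash
python3 - <<'E'
from h import *
f=dict(np.load('/tmp/wrist.npz')); H,S,V=cv2.split(cv2.cvtColor(f['pixels'],cv2.COLOR_RGB2HSV))
q=[wray(f,200+a/1.7,100+b/1.7,.05)[:2] for a,b in((83,112),(312,112),(93,325),(303,325))]
print('screws',np.round(q,4).tolist(),'centre',np.mean(q,0).round(4))
red=((H<5)|(H>174))&(S>150)&(V>40); red[:200]=0;red[300:]=0
for a,c,b in cen(red): print('red',a,c,b,wray(f,b[0]+b[2]/2,c[1],.087).round(4))
k=(V<70)&(S<120); 
# ring top outline: dark blob fit
g=f['pixels'][...,::-1]
m=((H>=4)&(H<=20)&(S>110)&(V>40)); m[112:]=0; 
for a,c,b in cen(m): print('copper?/pad',a,c,b,wray(f,*c,.048).round(4))
P=wray(f,318.6,109,.045);print(P)
# sample from scene & side cams
for n in('scene','side'):
    s=grab(n); h,sa,v=cv2.split(cv2.cvtColor(s['pixels'],cv2.COLOR_RGB2HSV)); X=pts(s)
    m=(h>=3)&(h<=20)&(sa>90)&(v>40)&(abs(X[...,0]-.54)<.03)&(X[...,1]>.08)&(X[...,1]<.15)&(X[...,2]>.03)&(X[...,2]<.06)
    for a,c,b in cen(m): print(n,a,c.round(1),ray(s,*c,.048).round(4))
E
```

```text
screws [[0.4892, 0.0568], [0.5855, 0.0542], [0.4868, -0.0395], [0.583, -0.0422]] centre [0.5361 0.0073]
red 1683 [315.10695187 243.21984551] [293 219  46  50] [0.5359 0.0087 0.087 ]
copper?/pad 335 [315.97313433  71.52835821] [307  63  19  18] [0.5391 0.1228 0.048 ]
copper?/pad 307 [315.81433225 107.50488599] [297 104  39   8] [0.5382 0.0966 0.048 ]
[0.54018839 0.09571014 0.045     ]
scene 68 [355.7 228.4] [0.5425 0.1005 0.048 ]
scene 33 [363.7 233.2] [0.538  0.1207 0.048 ]
side 92 [325.  287.3] [0.5318 0.1018 0.048 ]
side 65 [314.4 291.6] [0.5385 0.1222 0.048 ]
```

```bash
python3 -m inch '[{"tx":0.01,"ty":0.0025,"tz":0.0004,"rx":0,"ry":0,"rz":0},{"tx":0.025,"ty":0,"tz":0,"rx":0,"ry":0,"rz":0},{"tx":0.03,"ty":0,"tz":0,"rx":0,"ry":0,"rz":0},{"tx":0.025,"ty":0,"tz":0,"rx":0,"ry":0,"rz":0},{"tx":0.015,"ty":0,"tz":0,"rx":0,"ry":0,"rz":0},{"tx":0.01,"ty":0,"tz":0,"rx":0,"ry":0,"rz":0},{"tx":0.004,"ty":0,"tz":0,"rx":0,"ry":0,"rz":0},{"tx":0,"ty":0,"tz":0,"rx":0,"ry":0,"rz":0},{"tx":0,"ty":0,"tz":0,"rx":0,"ry":0,"rz":0}]'
python3 - <<'E'
from h import *
fk(); plan([.536,.0075,.059])
f=grab('wrist'); save(f,'w6.png')
E
```

```text
t: 11.95
ee_pos: [0.5365, 0.0082, 0.062]
ee_rot: [-9.6, 89.9, -11.1]
force: [0.2, 0.5, 0.8]
gripper_width: 1.001
{'t': np.float64(11.95), 'ee_pos': array([0.537, 0.008, 0.062]), 'force': array([0.228, 0.546, 0.832]), 'wrist_torque': array([-0.02 , -0.005, -0.053]), 'gripper_width': np.float64(1.001), 'q': array([-1.1646e+01,  3.1148e+01,  9.5312e+01,  1.0000e-03,  5.3467e+01,
       -1.0169e+01])}
t 11.95 ee [0.5365 0.0082 0.062 ] open axis -1.5 x [ 0.001 -0.    -1.   ] q6 -10.2
shift tx,ty,tz [ 0.003  -0.0007 -0.0005]
```

View pics/w6.png

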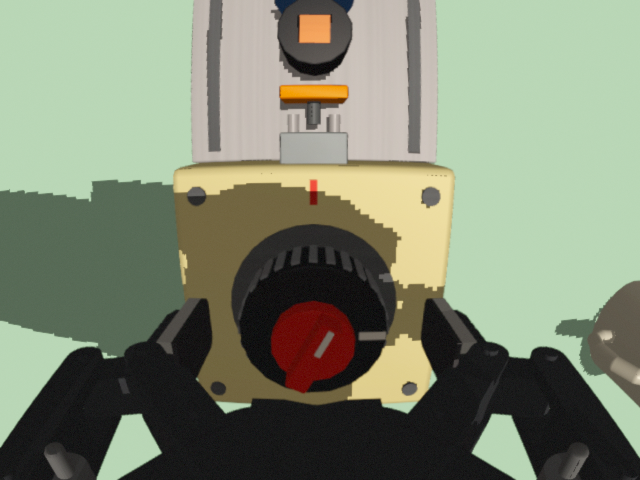

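The pads straddle the ring, which is centred at about (315,335), and the sample stands upright at (315,35). The closer screws, (197,196), (430,196), (218,388) and (409,388), let me recheck the centring.

```bash
python3 - <<'E'
from h import *
f=dict(np.load('/tmp/wrist.npz'))
q=[wray(f,a,b,.05)[:2] for a,b in((197,196),(430.5,196),(218,388),(409,388))]
print(np.round(q,4).tolist(),np.mean(q,0).round(4)); plan([*np.mean(q,0),.059])
E
```

```text
[[0.4894, 0.0566], [0.5849, 0.0541], [0.4865, -0.0391], [0.5822, -0.0414]] [0.5358 0.0076]
t 12.0 ee [0.5366 0.0081 0.0621] open axis -1.5 x [ 0.001 -0.    -1.   ] q6 -10.2
shift tx,ty,tz [ 0.0031 -0.0006 -0.0008]
```

```bash
python3 -m inch '[{"tx":0.002,"ty":-0.0006,"tz":-0.0007,"rx":0,"ry":0,"rz":0},{"tx":0.001,"ty":0,"tz":0,"rx":0,"ry":0,"rz":0},{"tx":0,"ty":0,"tz":0,"rx":0,"ry":0,"rz":0}]'
python3 -m inch '[{"tx":0,"ty":0,"tz":0,"rx":0,"ry":0,"rz":0},{"tx":0,"ty":0,"tz":0,"rx":0,"ry":0,"rz":0},{"tx":0,"ty":0,"tz":0,"rx":0,"ry":0,"rz":0},{"tx":0,"ty":0,"tz":0,"rx":0,"ry":0,"rz":0},{"tx":0,"ty":0,"tz":0,"rx":0,"ry":0,"rz":0},{"tx":0,"ty":0,"tz":0,"rx":0,"ry":0,"rz":0}]' 0.5
python3 -c "
from h import *; fk(); plan([.536,.0075,.059])"
```

```text
t: 12.3
ee_pos: [0.5354, 0.0074, 0.0584]
ee_rot: [98.6, 90.0, 97.1]
force: [0.5, -0.3, -0.7]
gripper_width: 0.999
t: 12.9
ee_pos: [0.5353, 0.0075, 0.0589]
ee_rot: [-159.9, 90.0, -161.4]
force: [-2.9, 0.0, 5.8]
gripper_width: 0.637
{'t': np.float64(12.9), 'ee_pos': array([0.535, 0.007, 0.059]), 'force': array([-2.898,  0.048,  5.775]), 'wrist_torque': array([-0.016,  0.711,  0.053]), 'gripper_width': np.float64(0.637), 'q': array([-1.1740e+01,  3.1336e+01,  9.5580e+01, -1.6000e-02,  5.3105e+01,
       -1.0252e+01])}
t 12.9 ee [0.5353 0.0075 0.0589] open axis -1.5 x [-0. -0. -1.] q6 -10.3
shift tx,ty,tz [-0.0001  0.      0.0007]
```

```bash
python3 -m inch '[{"tx":0,"ty":0,"tz":0,"rx":0.03,"ry":0,"rz":0},{"tx":0,"ty":0,"tz":0,"rx":0.05,"ry":0,"rz":0},{"tx":0,"ty":0,"tz":0,"rx":0.06,"ry":0,"rz":0},{"tx":0,"ty":0,"tz":0,"rx":0.06,"ry":0,"rz":0}]'
python3 -c "
from h import *; fk(); plan([.536,.0075,.059])"
python3 -m inch '[{"tx":0,"ty":0,"tz":0,"rx":0.06,"ry":0,"rz":0},{"tx":0,"ty":0,"tz":0,"rx":0.06,"ry":0,"rz":0},{"tx":0,"ty":0,"tz":0,"rx":0.06,"ry":0,"rz":0},{"tx":0,"ty":0,"tz":0,"rx":0.06,"ry":0,"rz":0},{"tx":0,"ty":0,"tz":0,"rx":0.06,"ry":0,"rz":0}]'
python3 -c "
from h import *; fk(); plan([.536,.0075,.059])
f=grab('wrist')
H,S,V=cv2.split(cv2.cvtColor(f['pixels'],cv2.COLOR_RGB2HSV)); m=(H>=3)&(H<=22)&(S>120)&(V>40)
for a,c,b in cen(m): print(a,c,b,wray(f,*c,.048).round(4))"
```

```text
t: 13.3
ee_pos: [0.5353, 0.0075, 0.059]
ee_rot: [-119.3, 90.0, -132.3]
force: [-2.8, -0.5, 6.2]
gripper_width: 0.638
{'t': np.float64(13.3), 'ee_pos': array([0.535, 0.007, 0.059]), 'force': array([-2.848, -0.538,  6.184]), 'wrist_torque': array([0.003, 0.567, 0.283]), 'gripper_width': np.float64(0.638), 'q': array([-1.1738e+01,  3.1338e+01,  9.5575e+01, -2.5000e-02,  5.3099e+01,
        1.3250e+00])}
t 13.3 ee [0.5353 0.0075 0.059 ] open axis -13.0 x [-0. -0. -1.] q6 1.3
shift tx,ty,tz [-0.      0.0002  0.0007]
t: 13.8
ee_pos: [0.5354, 0.0075, 0.0589]
ee_rot: [-75.6, 90.0, -105.8]
force: [-1.9, -1.1, 5.6]
gripper_width: 0.634
{'t': np.float64(13.8), 'ee_pos': array([0.535, 0.007, 0.059]), 'force': array([-1.859, -1.106,  5.579]), 'wrist_torque': array([0.059, 0.525, 0.217]), 'gripper_width': np.float64(0.634), 'q': array([-1.1738e+01,  3.1342e+01,  9.5571e+01, -2.3000e-02,  5.3089e+01,
        1.8510e+01])}
t 13.8 ee [0.5354 0.0075 0.0589] open axis -30.2 x [-0. -0. -1.] q6 18.5
shift tx,ty,tz [-0.0001  0.0003  0.0005]
867 [179.07612457  65.78316032] [161  46  38  40] [0.5393 0.1225 0.048 ]
1466 [209.92291951 109.40859482] [176  86  69  47] [0.541  0.0994 0.048 ]
168 [256.06547619 206.06547619] [248 195  19  25] [0.5366 0.0566 0.048 ]
53 [314.62264151 395.35849057] [305 387  25  12] [ 0.5098 -0.0355  0.048 ]
```

```bash
python3 - <<'E'
from h import *
f=dict(np.load('/tmp/wrist.npz')); 
def pad(f):
    H,S,V=cv2.split(cv2.cvtColor(f['pixels'],cv2.COLOR_RGB2HSV)); m=(H>=3)&(H<=24)&(S>150)&(V>120)
    v,u=np.nonzero(m); w=np.array([wray(f,a,b,.045)[:2] for a,b in zip(u,v)]); w=w[(abs(w[:,0]-.539)<.02)&(w[:,1]>.085)&(w[:,1]<.115)]; print('pad y mean/pct', w.mean(0).round(4),np.percentile(w[:,1],[2,50,98]).round(4),len(w))
pad(f)
E
python3 -m inch '[{"tx":0,"ty":0,"tz":0,"rx":0.06,"ry":0,"rz":0},{"tx":0,"ty":0,"tz":0,"rx":0.06,"ry":0,"rz":0},{"tx":0,"ty":0,"tz":0,"rx":0.06,"ry":0,"rz":0},{"tx":0,"ty":0,"tz":0,"rx":0.06,"ry":0,"rz":0},{"tx":0,"ty":0,"tz":0,"rx":0.06,"ry":0,"rz":0}]'
python3 -c "
from h import *; fk(); plan([.536,.0075,.059])
f=grab('wrist'); save(f,'w7.png')
H,S,V=cv2.split(cv2.cvtColor(f['pixels'],cv2.COLOR_RGB2HSV)); m=(H>=3)&(H<=22)&(S>120)&(V>40)
for a,c,b in cen(m): print(a,c,b,wray(f,*c,.048).round(4))"
```

```text
pad y mean/pct [0.5394 0.1016] [0.0986 0.1016 0.1045] 915
t: 14.35
ee_pos: [0.5355, 0.0074, 0.0589]
ee_rot: [-24.9, 90.0, -72.4]
force: [-2.6, -1.6, 4.9]
gripper_width: 0.639
{'t': np.float64(14.35), 'ee_pos': array([0.535, 0.007, 0.059]), 'force': array([-2.572, -1.624,  4.926]), 'wrist_torque': array([0.068, 0.428, 0.298]), 'gripper_width': np.float64(0.639), 'q': array([-1.1740e+01,  3.1343e+01,  9.5566e+01, -2.2000e-02,  5.3081e+01,
        3.5702e+01])}
t 14.35 ee [0.5355 0.0074 0.0589] open axis -47.4 x [ 0. -0. -1.] q6 35.7
shift tx,ty,tz [-0.0001  0.0004  0.0003]
756 [120.08201058 121.02910053] [104 101  34  41] [0.5395 0.123  0.048 ]
1555 [159.29903537 146.75434084] [130 119  61  58] [0.5428 0.1009 0.048 ]
159 [228.61006289 228.21383648] [218 219  23  22] [0.5365 0.0567 0.048 ]
53 [327.94339623 395.11320755] [316 391  25   8] [ 0.5027 -0.0307  0.048 ]
```

View pics/w7.png

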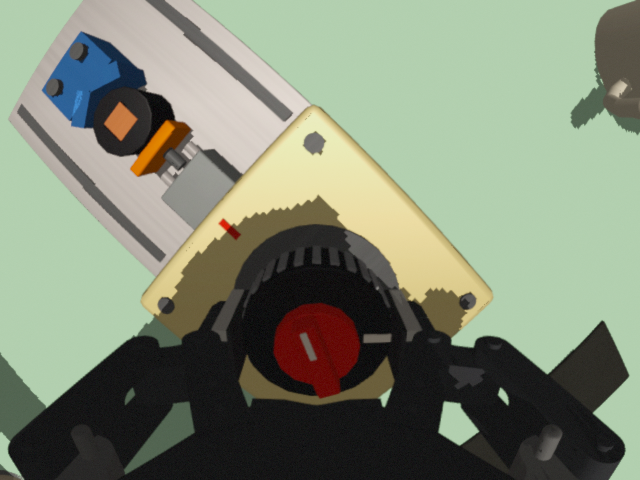

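The ring's mark stays at (377,339) relative to the fingers, so nothing has slipped. The pad now just touches the sample, which is upright near the V at (128,120). I check the inner pointer in world coordinates against earlier frames.

```bash
cat >> h.py <<'E'
def mark(f,im=None):
    im=f['pixels'] if im is None else im
    H,S,V=cv2.split(cv2.cvtColor(im,cv2.COLOR_RGB2HSV))
    red=((H<6)|(H>172))&(S>150)&(V>40); N,L,st,c=cv2.connectedComponentsWithStats(red.astype('uint8')); i=1+st[1:,4].argmax()
    hull=cv2.convexHull(np.argwhere(L==i)[:,::-1].astype('i4')); hm=np.zeros_like(H); cv2.fillConvexPoly(hm,hull,1)
    w=(hm>0)&(S<130)&(V>70); q=max(cen(w),key=lambda a:a[0]); v,u=np.nonzero(w)
    p=wray(f,*q[1],.095)[:2]; ax=np.array([.5358,.0075]); W=np.array([wray(f,a,b,.095)[:2] for a,b in zip(u,v)]); e=W-W.mean(0); d=np.linalg.svd(e,full_matrices=False)[2][0]
    print('mark px',q[0],q[1].round(1),'world',p.round(4),'bearing about axis',np.degrees(np.arctan2(*(p-ax)[::-1])).round(1),'line dir',np.degrees(np.arctan2(d[1],d[0])).round(1)%180)
E
python3 - <<'E'
from h import *
mark(dict(np.load('/tmp/wrist.npz')))
s=dict(np.load('/tmp/wrist.npz')); T=s['cam_to_world']
# w6 frame: same picture at TCP (.5366,.0081,.0621), opening axis -1.5 -> rebuild pose by rotating the current one about the tool axis
im=cv2.imread('pics/w6.png')[...,::-1].copy()
a=np.radians(-1.5+47.4); Rz=np.eye(4); Rz[:2,:2]=[[np.cos(a),-np.sin(a)],[np.sin(a),np.cos(a)]]
A=np.eye(4);A[:3,3]=[.5366,.0081,.0621]; B=np.eye(4);B[:3,3]=[-.5355,-.0074,-.0589]
s['cam_to_world']=A@Rz@B@T; mark(s,im)
E
```

```text
mark px 212 [307.8 346.5] world [0.54   0.0149] bearing about axis 60.4 line dir 61.5
mark px 205 [323.7 344.3] world [0.5392 0.0152] bearing about axis 66.0 line dir 61.900000000000006
```

```bash
cat > st.py <<'E'
from h import *
s=sensors.state(); R=Ro.from_euler('xyz',s['ee_rot'],degrees=True).as_matrix(); 
print('turn',round(np.radians(-1.5-np.degrees(np.arctan2(R[1,2],R[0,2]))),3),'F',s['force'].round(1),'M',s['wrist_torque'].round(3),'tau6',s['joint_torque'][5].round(3))
C=[];
for k in range(3):
    f=grab('wrist'); H,S,V=cv2.split(cv2.cvtColor(f['pixels'],cv2.COLOR_RGB2HSV)); m=(H>=3)&(H<=22)&(S>100)&(V>40)
    C+=[wray(f,*c,.048) for a,c,b in cen(m) if a>150]; C=[c for c in C if .115<c[1]<.135]
    print(sensors.state()['wrist_torque'][2].round(3),end=' ')
print('copper',np.mean(C,0).round(4),len(C)); mark(f)
E
python3 -m inch '[{"tx":0,"ty":0,"tz":0,"rx":0.05,"ry":0,"rz":0},{"tx":0,"ty":0,"tz":0,"rx":0.05,"ry":0,"rz":0}]' >/dev/null; python3 st.py
python3 -m inch '[{"tx":0,"ty":0,"tz":0,"rx":0.05,"ry":0,"rz":0},{"tx":0,"ty":0,"tz":0,"rx":0.05,"ry":0,"rz":0}]' >/dev/null; python3 st.py
```

```text
turn 0.901 F [-2.9 -0.1  5.3] M [0.057 0.424 0.273] tau6 -0.424
-0.119 -0.266 -0.26 copper [0.5395 0.1239 0.048 ] 3
mark px 214 [305.3 347.1] world [0.5401 0.0149] bearing about axis 60.0 line dir 62.0
turn 1.001 F [-1.3 -0.3  5.8] M [0.046 0.403 0.2  ] tau6 -0.431
-0.078 -0.266 -0.223 copper [0.5396 0.1249 0.048 ] 3
mark px 219 [303.1 348. ] world [0.5401 0.0148] bearing about axis 59.4 line dir 61.5
```

```bash
python3 -m inch '[{"tx":0,"ty":0,"tz":0,"rx":0.04,"ry":0,"rz":0},{"tx":0,"ty":0,"tz":0,"rx":0.04,"ry":0,"rz":0}]' >/dev/null; python3 st.py
python3 -m inch '[{"tx":0,"ty":0,"tz":0,"rx":0.04,"ry":0,"rz":0},{"tx":0,"ty":0,"tz":0,"rx":0.04,"ry":0,"rz":0}]' >/dev/null; python3 st.py
```

```text
turn 1.081 F [-2.7 -1.2  6.2] M [0.069 0.381 0.276] tau6 -0.293
-0.024 -0.31 -0.309 copper [0.5396 0.1257 0.048 ] 3
mark px 218 [301.4 349. ] world [0.5401 0.0148] bearing about axis 59.2 line dir 61.2
turn 1.161 F [-1.7 -1.4  5.3] M [-0.003  0.373  0.248] tau6 -0.293
-0.053 -0.238 -0.265 copper [0.5397 0.1265 0.048 ] 3
mark px 218 [299.7 350.2] world [0.5401 0.0147] bearing about axis 59.1 line dir 61.2
```

```bash
python3 -m inch '[{"tx":0,"ty":0,"tz":0,"rx":0.04,"ry":0,"rz":0},{"tx":0,"ty":0,"tz":0,"rx":0.04,"ry":0,"rz":0}]' >/dev/null; python3 st.py
```

```text
turn 1.241 F [-3.3 -0.6  5.3] M [0.051 0.368 0.231] tau6 -0.279
-0.065 -0.254 -0.201 copper [0.5397 0.1269 0.048 ] 3
mark px 219 [298.2 351.2] world [0.5402 0.0147] bearing about axis 58.5 line dir 61.3
```

```bash
python3 -m inch '[{"tx":0,"ty":0,"tz":0,"rx":0.02,"ry":0,"rz":0},{"tx":0,"ty":0,"tz":0,"rx":0.04,"ry":0,"rz":0}]' >/dev/null; python3 st.py
```

```text
turn 1.3 F [-2.3 -1.4  5.9] M [0.02  0.366 0.29 ] tau6 -0.419
0.008 -0.173 -0.251 copper [0.5396 0.1269 0.048 ] 3
mark px 221 [297.2 352.1] world [0.5402 0.0146] bearing about axis 58.3 line dir 61.2
```

```bash
python3 -m inch '[{"tx":0,"ty":0,"tz":0,"rx":0.03,"ry":0,"rz":0},{"tx":0,"ty":0,"tz":0,"rx":0.04,"ry":0,"rz":0}]' >/dev/null; python3 st.py
python3 -m inch '[{"tx":0,"ty":0,"tz":0,"rx":0.03,"ry":0,"rz":0}]'>/dev/null; python3 st.py; python3 st.py | head -1
```

```text
turn 1.37 F [-2.2 -1.1  5.7] M [-0.003  0.342  0.337] tau6 -0.306
-0.036 -0.203 -0.167 copper [0.5396 0.1268 0.048 ] 3
mark px 221 [296.1 353.2] world [0.5402 0.0145] bearing about axis 57.9 line dir 60.900000000000006
turn 1.4 F [-2.7 -0.4  5.2] M [-0.013  0.387  0.29 ] tau6 -0.281
0.078 -0.109 -0.151 copper [0.5397 0.1268 0.048 ] 3
mark px 219 [295.8 353.8] world [0.5402 0.0145] bearing about axis 57.9 line dir 61.099999999999994
turn 1.4 F [-2.  -1.1  4.8] M [-0.069  0.314 -0.151] tau6 -0.107
```

The torque at hold went from −0.26 (free ring) to −0.15 N·m, which matches about 10 N of clamping. The sample has stopped at y = 0.1268, so I release and lift.

```bash
python3 -m inch '[{"tx":0,"ty":0,"tz":0,"rx":0,"ry":0,"rz":0},{"tx":0,"ty":0,"tz":0,"rx":0,"ry":0,"rz":0},{"tx":0,"ty":0,"tz":0,"rx":0,"ry":0,"rz":0},{"tx":0,"ty":0,"tz":0,"rx":0,"ry":0,"rz":0},{"tx":0,"ty":0,"tz":0,"rx":0,"ry":0,"rz":0},{"tx":0,"ty":0,"tz":0,"rx":0,"ry":0,"rz":0}]' 1
python3 -m inch '[{"tx":-0.01,"ty":0,"tz":0,"rx":0,"ry":0,"rz":0},{"tx":-0.02,"ty":0,"tz":0,"rx":0,"ry":0,"rz":0},{"tx":-0.03,"ty":0,"tz":0,"rx":0,"ry":0,"rz":0},{"tx":-0.03,"ty":0,"tz":0,"rx":0,"ry":0,"rz":0},{"tx":-0.02,"ty":0,"tz":0,"rx":0,"ry":0,"rz":0},{"tx":-0.01,"ty":0,"tz":0,"rx":0,"ry":0,"rz":0},{"tx":0,"ty":0,"tz":0,"rx":0,"ry":0,"rz":0},{"tx":0,"ty":0,"tz":0,"rx":0,"ry":0,"rz":0}]'
python3 st.py
python3 -c "
from h import *
f=grab('wrist'); save(f,'w8.png')"
```

```text
t: 17.85
ee_pos: [0.5354, 0.0075, 0.0584]
ee_rot: [143.4, 90.0, 61.7]
force: [0.7, 0.6, -0.4]
gripper_width: 1.0
t: 18.65
ee_pos: [0.535, 0.0076, 0.1776]
ee_rot: [-109.4, 89.9, 168.9]
force: [0.3, 0.9, 0.8]
gripper_width: 0.999
turn 1.4 F [0.3 0.9 0.8] M [ 0.063 -0.001  0.011] tau6 -0.0
0.063 -0.021 0.033 copper [0.5395 0.1272 0.048 ] 3
mark px 63 [306.7 245.2] world [0.5398 0.0143] bearing about axis 59.6 line dir 61.599999999999994
```

View pics/w8.png

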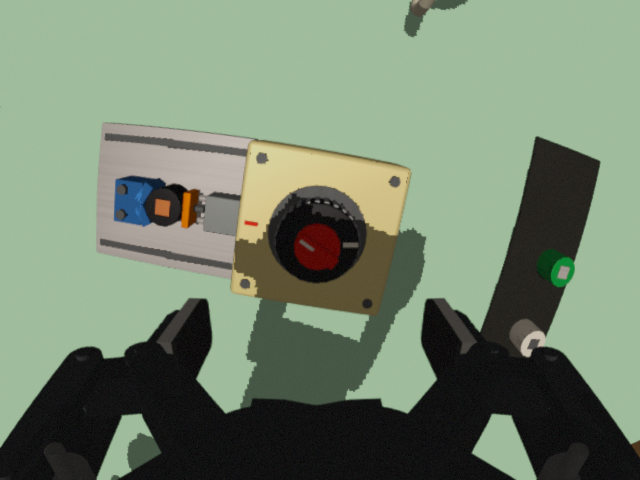

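The sample is upright in the V at (163,207), pressed by the pad at (190,209). The ring mark at (350,244) still lies along the jaw axis, so the ring stayed where I left it. The inner pointer is unchanged, and green and white are in place on the mat. Handing in.

```bash
python3 -c "
from h import *
print(bot.finish_job())"
```

```text
the job is handed in; nothing more can be done
None
```

The black sample is clamped upright in the V fence and released, and the job was handed in at about 19 s on the robot's clock; no verdict was reported.

I stood it on the bed about 4 mm short of the seat and let go. I then turned only the black outer ring 1.40 rad clockwise in one grip, released it and lifted away.

**Last checks:**
- **Seating:** the sample stopped advancing at about 1.20 rad. The copper face then read (0.5395, 0.127), against a computed seat of (0.539, 0.127). In the last picture it looks upright; I did not measure its tilt.
- **Clamping force:** about 10 N, worked out rather than measured. The ring went 0.2 rad past home, which is 2 mm of pad spring. The torque at hold also moved from about −0.26 to −0.15 N·m, which fits 10 N.
- **Torque while turning:** this agreed less well. It was noisy (0.29 to 0.34 N·m near the end, 0.35 expected), so I relied on the other two.
- **Red inner knob:** its pointer read 61.6°, against 61.9° before the ring was turned.
- **Mark bearing:** a cruder reading of the pointer's bearing varied between 58° and 66° across views. I put that down to the changing viewpoint.
- **Bystanders:** green and white still stand on the mat in the last picture. Nothing came near the mug or the bottle, and I did not re-measure any of them.

My first two moves were refused because each row must list all six keys; nothing had moved.

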